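# Clamp the oil tin and keep it clamped

## Robot

A 6-joint arm with a two-finger parallel gripper is mounted at the origin on the work surface. World frame = base frame: x ahead of the robot, y to its left, z up, the work surface at z = 0. Lengths are in m, angles in rad, forces in N, time in s.
With the tool pointing down it reaches from about 0.3 to 0.875 m from the base axis. Payload 4.2 kg.
Tool frame: the origin (TCP) lies midway between the tips of the shut fingers; the grasp point (between the pads) lies 19 mm behind it; z points along the fingers, y is the direction in which the jaws open and shut (so a half turn about z gives the same grasp; the last joint's range is limited). The gripper opens to 85 mm and grips with 20 to 120 N. Pads are 22 mm wide; open, the fingers measure 114 mm over their backs; the gripper's body (76 mm by 85 mm) begins 54 mm behind the grasp point. The pads swing forward as they close: fully open they stand 13 mm farther back than shut.
Start: joints at [-1.24, 0.32, 1.565, -0, 1.257, -0.02], TCP at [0.198, -0.54, 0.231] pointing down, gripper open.
Joint ranges: [-3.11, 3.11], [-0.84, 2.01], [0.21, 2.61], [-1.34, 4.49], [0.05, 2.63], [-2.56, 2.56]. Speed limits (rad/s): [2.57, 2.57, 3.14, 3.14, 3.14, 3.14].

## Interface

Orientations are given as a unit quaternion [x, y, z, w].
In Python, from bench import sensors, cams, job gives the robot as it stands. The module is installed in compiled form; this text tells all that it offers.
- The arm moves only by the shell command python3 -m handwheel 'ROWS' [FORCE]. ROWS is text: rows parted by semicolons, each of 7 numbers parted by spaces: the finger opening in m, from 0 to 0.0854, then the shift along the tool's x, y, z in m, then the turn, a rotation vector about the tool's x, y, z in rad. A call has 1 to 12 rows; each row shifts and turns the pose as measured when the row begins, along the tool's axes as they then stand; what a row does not reach is not made up. A row lasts 1/8 s, in which the tool goes at most 62.5 mm and 10.7 degrees, less where a joint would pass 70% of its speed; a pose out of reach is approached as far as the arm can. A call is refused whole if a number of a shift passes 0.0625 or a number of a turn 0.188, either way. A call with a gripper value outside its range is refused whole. The fingers move at their own pace and stop on an object; FORCE is the grip in N (left out, the last holds). Time passes only in rows, so rows that do not move let the fingers close. It gives the time, the measured TCP pose, the force and the opening at its end, in the units of the state.
- sensors.state(): the state, without advancing time (a new reading comes with each control period).
- cams.grab_frame(name): name is "scene" or "top" or "wrist"; returns the picture (400x640x3 uint8, blue, green, red); there is no depth.
- cams.camera_info(name): a dict with "intrinsics" (3x3 intrinsics, pixels), "world_to_cam" (4x4, takes a point from world to camera coordinates); the wrist camera has in their place "hand_eye" (4x4, takes a point from camera to tool coordinates, whose origin is the TCP and whose axes are the flange's). Camera axes: x right, y down, z forward; pixel columns grow to the right and rows downward; lengths in m; the calibration is good to about 2 mm. A picture is of the moment at which its call begins: read the wrist's pose just before it. camera_info takes no time and is no camera call.
- job.hand_in(): hands the job in, once; it reports no verdict.
The state is a dict: "t": time; "q": joint angles; "joint_velocities": joint speeds; "tau": joint torques, N m; "tool_pos": TCP position; "orientation": TCP orientation; "wrist_force": force on the tool from outside, world axes, zero at the start; "wrist_torque": the same for the moment, N m; "finger_gap": finger opening in m.
Only numpy, scipy, OpenCV 4.12 (cv2) and the standard library are available. Lean on these libraries where they do the work, as an engineer would, in place of code of your own. Each camera call takes 0.05 s, during which the arm holds its last target.

## Task

Clamp the square oil tin in the bench clamp so that its tight cap can be undone: pump the clamp's trigger towards its fixed grip, letting it come back between strokes, until the jaw has pushed the tin flat against the stop and presses it there firmly but gently, the jaw pad's springs squeezed about half-way and never to their end, or the tin is dented. The pressure goes if you let go, so finish while still holding the trigger pressed with the tin clamped. Touch neither the tin nor the jaw with the robot, and leave the can and the jar where they are.

Things in the scene. Friction and masses are not known exactly. Their poses are not given: they have to be found in the camera images.
- clamp: bench clamp fixed on a white board, 325 x 130 x 18 mm. Origin: at table height on its centre line under the grey head; x = the way the jaw advances, z up. Board x -105 to 220 mm. Head x -60 to 36, y +-22, top 68 mm above table. Fixed black upright grip x 15 to 31, 26 wide, top 135 mm above table. Steel bar (top 54 mm above table) runs along x through the head and out behind it.
- trigger_grip (a point): middle of the upright steel trigger's section, 112 mm above the table. The trigger is 12 mm thick (clamp x), 24 wide (y), from 67 to 135 mm above the table. It slides along clamp x; released it is at x = -45 mm. Between it and the fixed grip 54 mm are free when released, 30 when fully pressed. Pinch it from above along clamp x, or push it from behind.
- trigger (a joint): travel of the trigger towards the fixed grip, m: 0 released, 0.024 fully pressed (hard stop). A spring of 2 to 3 N returns it. Pressing drives bar and jaw forward one for one through a ratchet with 6 mm teeth (the first 0 to 6 mm of a stroke can be idle); on the way back the ratchet slips over the teeth and the jaw stays.
- jaw (a joint): advance of the bar with the jaw's carrier plate, m, 0 (back) to 0.09. The bar runs stiffly, as in thick grease (150 N per m/s): between strokes it stays, give or take 3 mm, unless pushed; when the trigger is let go, the squeezed pad springs push it back in under 1 s. With the tin flat on the stop, jaw minus pad reads about 0.055; less means the tin is not there yet.
- pad (a joint): how far the sprung rubber pad at the front of the jaw is pushed in towards its carrier plate, m: 0 free, 0.016 at the end of its travel. Springs of 1.2 N per mm: 0.005 is 6 N, 0.010 is 12 N. Sliding the tin along the board alone can already push it in by a few mm; clamping begins when the tin is on the stop.
- pad_face (a point): centre of the pad's front face (70 mm wide, 46 mm high), 46 mm above the table
- stop: fixed upright steel plate 100 mm wide and 75 mm high on the far end of the board. Origin: bottom centre of the face turned to the jaw, on the board's top 18 mm above the table
- tin_center (a point): centre of the rectangular steel oil tin: 62 mm along the clamp, 88 across, 107 high, with a 26 mm wide black screw cap on top, about 0.3 kg. It stands loose on the white board between jaw and stop; x along its 62 mm side, z up. Flat on the stop its centre is about 31 mm from the stop's face
- can: bystander: a large round can, 100 mm across and 118 mm tall, origin under its centre
- jar: bystander: a jar, 68 mm across and 100 mm tall, origin under its centre
Not all that is in view belongs to the job. Leave any turquoise look-alike of the part that bears tin_center alone.

How it is judged:
At the end, for the whole second after the job is handed in: The pad presses the tin with 6 to 18 N (springs in by 5 to 15 mm) while the tin stands upright and flat (within 3 degrees, 4 mm) against the stop and at rest, and the robot still presses the trigger (over 1 N) through the last second (contact force between pad and tin between 6 and 18 N and contact force between tin and stop above 3 N and x of tin_center in the frame of stop above -0.036 m and angle between the x axis of tin_center and the x axis of clamp, either way round below 0.05 rad and angle between tin_center's own z axis and vertical below 0.05 rad and linear speed of tin below 0.01 m/s and contact force between any of the fingers, the arm and trigger above 1 N); the arm keeps its last pose, push and grip.
It fails at once if the tin is dented: the pad presses it with more than 24 N (contact force between pad and tin above 24 N).
It fails at once if the robot touches the tin (contact force between any of the fingers, the arm and tin above 1 N).
It fails at once if the robot pushes the jaw itself (contact force between any of the fingers, the arm and jaw above 1 N).
It fails at once if a bystander is moved by more than 2 cm (distance of any of can, jar from where it was at the start of the episode above 0.02 m).
It also fails if it takes over 45 s, if anything falls off the work surface, if the arm or the gripper's body presses on something with over 40 N, if the wrist force passes 120 N, or if a joint passes its speed limit or range.

## Working session

There is one attempt and no reset: what is moved stays moved. The work goes in short steps, Python scripts to look and compute and a shell command to move; the robot and the scene stay as the last step left them, time stands still between calls to the robot, and variables do not carry over. Pictures are saved under pics/ and viewed, and the job is handed in when it is done.

```bash
mkdir -p pics; python3 - <<'E'
from bench import sensors,cams
import cv2
s=sensors.state();print(s)
for n in("scene","top","wrist"):
    cv2.imwrite(f"pics/{n}0.png",cams.grab_frame(n)); print(n,cams.camera_info(n))
E
```

```text
{'t': 0.0, 'q': array([-1.23998395e+00,  3.20278740e-01,  1.56567992e+00, -4.79014316e-05,
        1.25743286e+00, -1.99809564e-02]), 'joint_velocities': array([-0.00074716,  0.00034754,  0.00037923, -0.00079231, -0.00275506,
       -0.00095253]), 'tau': array([ 4.90181392e-04, -4.15517020e+01, -2.34160852e+01,  6.73865861e-05,
        8.22255446e-03,  4.80975132e-06]), 'tool_pos': array([ 0.1974326 , -0.53951936,  0.23048949]), 'orientation': array([ 9.84655708e-01,  1.74505951e-01, -1.61726909e-04, -8.85065068e-04]), 'wrist_force': array([-0.6841293 , -0.88645665, -0.20624725]), 'wrist_torque': array([0.00965945, 0.00559257, 0.02763607]), 'finger_gap': 0.08559498563814248}
scene {'intrinsics': array([[399.57500583,   0.        , 326.34970393],
       [  0.        , 399.57500583, 197.94882017],
       [  0.        ,   0.        ,   1.        ]]), 'world_to_cam': array([[ 0.67798209,  0.73493369, -0.01458614, -0.38916933],
       [ 0.57245117, -0.54033064, -0.61671911, -0.29428531],
       [-0.46112898,  0.40977466, -0.78704815,  1.55471817],
       [ 0.        ,  0.        ,  0.    
[... 287 characters left out ...]
84711, -0.00648544, -0.14198815,  0.58840932],
       [ 0.14210732, -0.02502516, -0.98953487,  0.97796754],
       [ 0.        ,  0.        ,  0.        ,  1.        ]])}
wrist {'intrinsics': array([[348.40347785,   0.        , 318.43213843],
       [  0.        , 348.40347785, 200.75369816],
       [  0.        ,   0.        ,   1.        ]]), 'hand_eye': array([[ 6.03375459e-04, -9.60132011e-01, -2.79546340e-01,
         6.95171527e-02],
       [ 9.99999759e-01,  4.83069624e-04,  4.99254267e-04,
        -8.39676087e-04],
       [-3.44309658e-04, -2.79546574e-01,  9.60132071e-01,
        -1.42899637e-01],
       [ 0.00000000e+00,  0.00000000e+00,  0.00000000e+00,
         1.00000000e+00]])}
```

View pics/scene0.png

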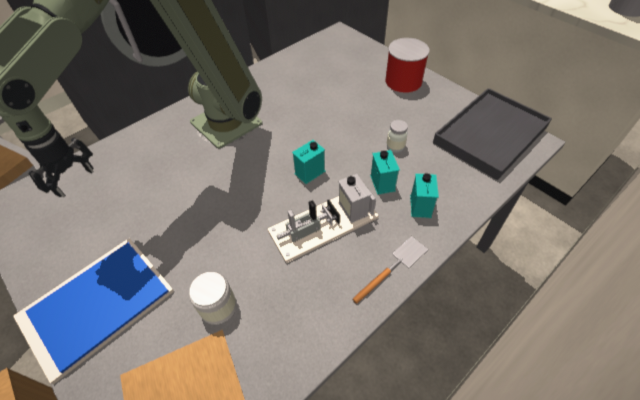

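View pics/top0.png

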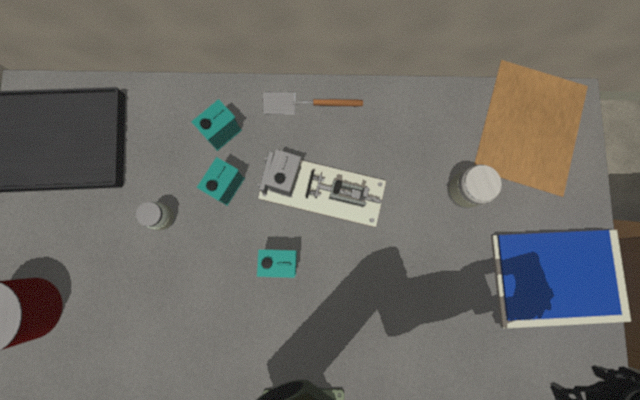

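Scene view: the grey tin with its black cap stands on the white board at about (355,198). Trigger and grip are near (292,222) and (312,210). There are turquoise look-alikes at (309,162), (385,172) and (424,195). In the top view the tin is at about (281,172) and the board spans (260–385,150–225). I'll enlarge both views and measure.

```bash
python3 - <<'E'
import cv2,numpy as np
a=cv2.imread("pics/top0.png")[140:235,250:395];b=cv2.imread("pics/scene0.png")[165:265,260:385]
a=cv2.resize(a,(725,475),interpolation=cv2.INTER_CUBIC);b=cv2.resize(b,(750,600),interpolation=cv2.INTER_CUBIC)
cv2.imwrite("pics/topc.png",a);cv2.imwrite("pics/scenec.png",b)
E
```

```text
(no output)
```

View pics/topc.png

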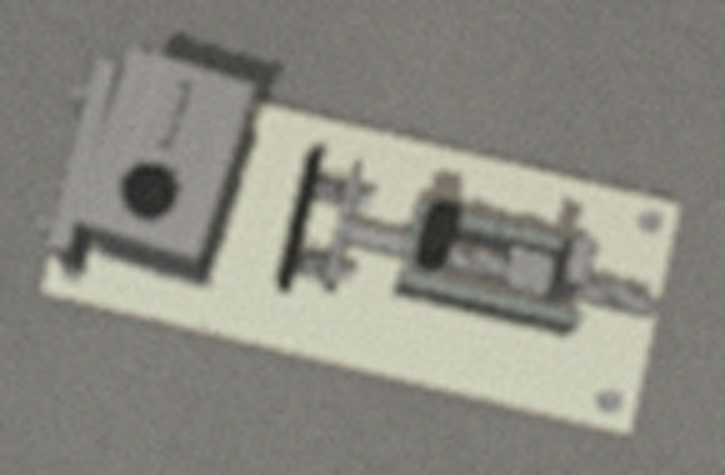

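View pics/scenec.png

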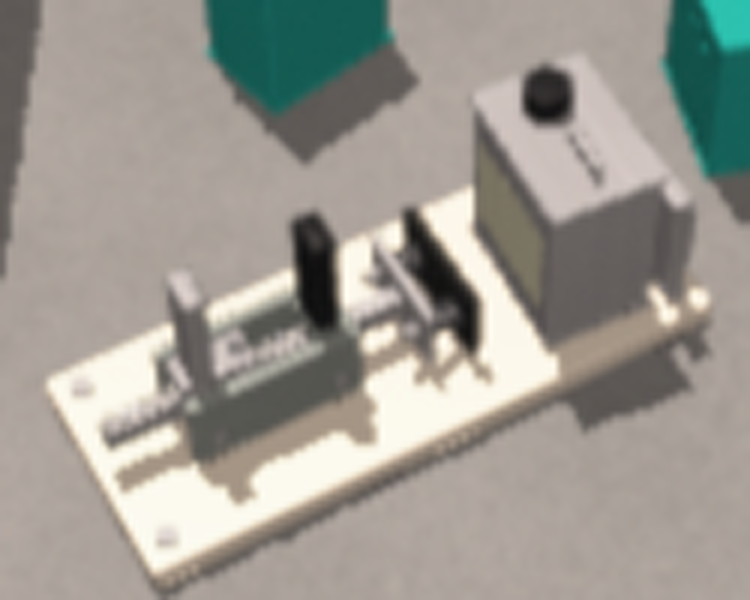

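```bash
cat > h.py <<'E'
import numpy as np
from bench import cams
I={n:cams.camera_info(n) for n in("scene","top")}
def ray(n,uv):
    K=I[n]["intrinsics"];T=I[n]["world_to_cam"];R=T[:3,:3]
    d=R.T@np.linalg.solve(K,[uv[0],uv[1],1]);return -R.T@T[:3,3],d/np.linalg.norm(d)
def onz(n,uv,z):
    o,d=ray(n,uv);return o+d*(z-o[2])/d[2]
def tri(a,b):
    (o1,d1),(o2,d2)=ray("top",a),ray("scene",b)
    s=np.linalg.lstsq(np.c_[d1,-d2],o2-o1,rcond=None)[0]
    p,q=o1+s[0]*d1,o2+s[1]*d2;return (p+q)/2,np.linalg.norm(p-q)
def proj(n,p):
    T=I[n]["world_to_cam"];c=T[:3,:3]@p+T[:3,3];u=I[n]["intrinsics"]@c;return u[:2]/u[2]
def tc(x,y):return (250+(x+.5)/5-.5,140+(y+.5)/5-.5)
def sc(x,y):return (260+(x+.5)/6-.5,165+(y+.5)/6-.5)
E
python3 - <<'E'
from h import *
import cv2
for n in I: print(n,"cam at",ray(n,(0,0))[0])
# board corners two views
for nm,t,s in [("rear nearstop side A",tc(680,205),sc(160,575)),("rear B",tc(632,433),sc(47,385)),("grip top",tc(440,205),sc(314,222)),("cap",tc(150,187),sc(549,85))]:
    print(nm,*tri(t,s))
A=onz("top",tc(680,205),.018);B=onz("top",tc(632,433),.018);C=onz("top",tc(42,292),.018)
print(A,B,C,np.linalg.norm(A-B),np.linalg.norm(C-B))
im=cv2.imread("pics/top0.png").astype(int)
m=((im.min(2)>150)&(im[...,2]-im[...,0]>8)).astype(np.uint8);
k,l,st,ce=cv2.connectedComponentsWithStats(m[140:240,250:395]);j=1+np.argmax(st[1:,4])
ys,xs=np.nonzero(l==j);pts=np.array([onz("top",(x+250,y+140),.018)[:2] for x,y in zip(xs,ys)]).astype(np.float32)
r=cv2.minAreaRect(pts*1000);print(r,st[j]);print(cv2.boxPoints(r))
E
```

```text
scene cam at [ 1.14923942 -0.51008183  1.0364702 ]
top cam at [ 0.44356107 -0.00736094  1.05219641]
rear nearstop side A [ 0.63754434 -0.21918318  0.01197734] 0.003238989637737148
rear B [ 0.51281759 -0.19120294  0.01253868] 0.0015389897893663082
grip top [ 0.60957373 -0.081472    0.14404259] 0.00572496202293078
cap [0.62021862 0.05901592 0.13882511] 0.0012067096333443746
[ 0.63550253 -0.21928267  0.018     ] [ 0.51201757 -0.19087156  0.018     ] [0.5857419  0.12379225 0.018     ] 0.12671119445966306 0.3231850771069628
((610.5193481445312, -47.17961120605469), (323.12493896484375, 128.00155639648438), 76.74906921386719) [   8   21  127   65 2900]
[[ 511.1898  -189.77055]
 [ 635.78345 -219.11058]
 [ 709.8489    95.41133]
 [ 585.25525  124.75136]]
```

```bash
python3 - <<'E'
from h import *
import cv2
c=np.array([.6105,-.0472]);th=np.deg2rad(76.75);ex=np.array([np.cos(th),np.sin(th)]);ey=np.array([-ex[1],ex[0]])
o=c-.0575*ex;print("clamp o",o)
W=lambda x,y,z:np.r_[o+x*ex+y*ey,z]
T=cv2.imread("pics/topc.png");S=cv2.imread("pics/scenec.png")
boxes=[((-.051,-.039),(-.012,.012),.135,(0,0,255)),((.015,.031),(-.013,.013),.135,(0,255,255)),((-.06,.036),(-.022,.022),.068,(255,0,0)),((-.105,.22),(-.065,.065),.018,(0,255,0))]
for (x0,x1),(y0,y1),z,col in boxes:
    P=[W(x,y,z) for x,y in((x0,y0),(x1,y0),(x1,y1),(x0,y1))]
    f=lambda n,off,k:np.array([((proj(n,p)-off)+.5)*k-.5 for p in P]).round().astype(np.int32)
    cv2.polylines(T,[f("top",(250,140),5)],True,col,1);cv2.polylines(S,[f("scene",(260,165),6)],True,col,1)
cv2.imwrite("pics/topo.png",T);cv2.imwrite("pics/sceneo.png",S)
print(tri(tc(584,247),sc(184,283)), W(-.045,0,.135))
E
```

```text
clamp o [ 0.59732098 -0.10316931]
(array([ 0.59163515, -0.14870512,  0.14022003]), np.float64(0.0019055143703689292)) [ 0.58700696 -0.14697137  0.135     ]
```

View pics/topo.png

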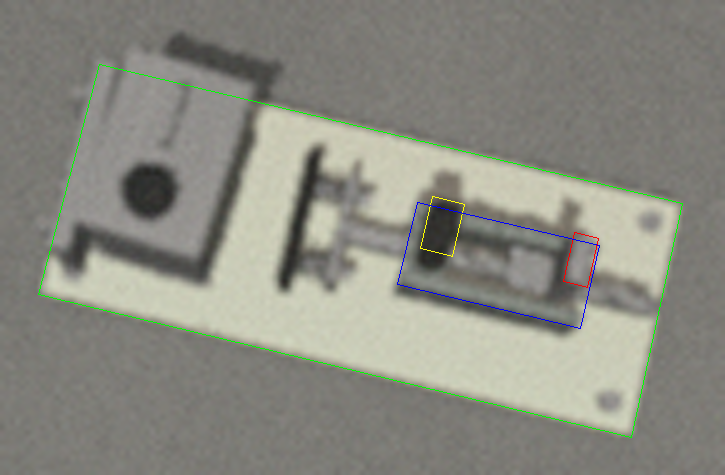

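View pics/sceneo.png

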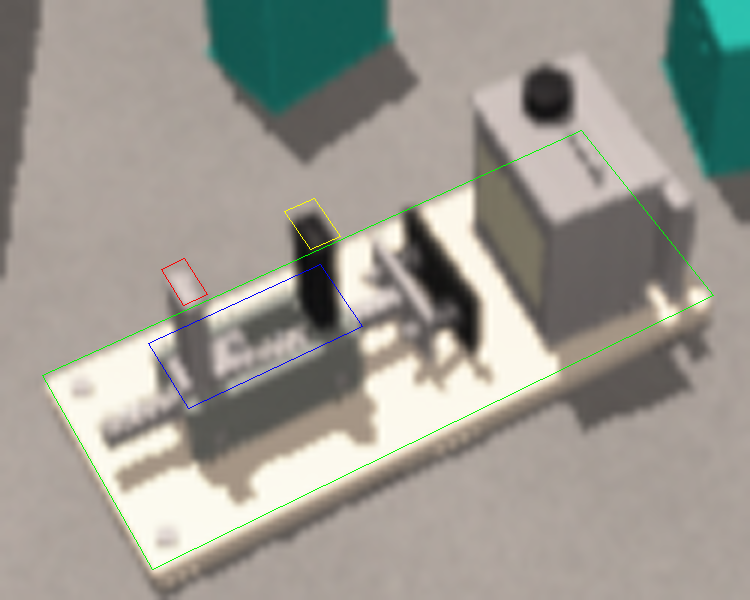

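The overlay fits: green is the board, blue the head, yellow the grip and red the trigger, all within about 3 mm. The measured board is 323×128 mm against the nominal 325×130. The triangulated trigger top is at z=0.140 (nominal 0.135). The tin is the grey one between jaw and stop at top-crop (165,165); the turquoise ones stand off the board.

Next I'll turn the tool 33° about z, so that tool y lies along −clamp x, and then travel.

```bash
python3 -m handwheel '0.05 0 0 -0.01 0 0 0.15;0.05 0 0 -0.01 0 0 0.15;0.05 0 0 0 0 0 0.15;0.05 0 0 0 0 0 0.13;0.05 0 0 0 0 0 0' 30
cat >> h.py <<'E'
from scipy.spatial.transform import Rotation as Ro
from bench import sensors
ex=np.array([.2292,.9734,0]);ey=np.array([-.9734,.2292,0]);o=np.array([.5983,-.1032,0])
def togo(x,y,z):
    s=sensors.state();R=Ro.from_quat(s["orientation"]).as_matrix();d=o+x*ex+y*ey+[0,0,z]-s["tool_pos"]
    Rt=np.c_[-ey,-ex,[0,0,-1]]
    rel=s["tool_pos"]-o
    print("t",round(s["t"],2),"clampxyz",np.r_[rel@ex,rel@ey,rel[2]].round(4),"shift tool",(R.T@d).round(4),"turn",Ro.from_matrix(R.T@Rt).as_rotvec().round(4),"F clamp",np.r_[s["wrist_force"]@ex,s["wrist_force"]@ey,s["wrist_force"][2]].round(2),"gap",round(s["finger_gap"],4))
E
python3 -c "
from h import *
togo(-.045,0,.25)"
```

```text
t: 0.78
tool_pos: [0.1971, -0.5387, 0.2493]
orientation: [0.992, -0.123, -0.001, -0.003]
wrist_force: [0.8, -0.2, 0.2]
finger_gap: 0.0499
t 0.78 clampxyz [-0.5158  0.2907  0.2493] shift tool [ 0.2834 -0.4753  0.0007] turn [-0.0048  0.0031 -0.0155] F clamp [ 0.   -0.79  0.19] gap 0.0499
```

```bash
python3 -m handwheel '0.05 0.03 -0.05 0 0 0 0;0.05 0.03 -0.05 0 0 0 0;0.05 0.03 -0.05 0 0 0 0;0.05 0.03 -0.05 0 0 0 0;0.05 0.03 -0.05 0 0 0 0;0.05 0.03 -0.05 0 0 0 0;0.05 0.03 -0.05 0 0 0 0;0.05 0.03 -0.05 0 0 0 0'
python3 -c "
from h import *
togo(-.045,0,.25)"
```

```text
t: 1.78
tool_pos: [0.5327, -0.2008, 0.2488]
orientation: [0.993, -0.117, -0.001, -0.002]
wrist_force: [0.3, -0.9, 0.5]
finger_gap: 0.05
t 1.77 clampxyz [-0.11    0.0415  0.2488] shift tool [ 0.0412 -0.0652 -0.0011] turn [-0.0041  0.003  -0.0042] F clamp [-0.76 -0.53  0.53] gap 0.05
```

```bash
python3 -m handwheel '0.05 0.02 -0.033 0 0 0 0;0.05 0.02 -0.033 0 0 0 0;0.05 0 0 0 0 0 0'
python3 - <<'E'
from h import *
import cv2
togo(-.045,0,.25)
cv2.imwrite("pics/w1.png",cams.grab_frame("wrist"))
cv2.imwrite("pics/t1.png",cams.grab_frame("top"))
E
```

```text
t: 2.15
tool_pos: [0.5906, -0.1402, 0.2475]
orientation: [0.994, -0.111, -0.002, -0.003]
wrist_force: [-0.4, -0.3, -0.8]
finger_gap: 0.0499
t 2.15 clampxyz [-0.0378 -0.001   0.2475] shift tool [-0.0011  0.0072 -0.0025] turn [-0.0047  0.0043  0.0089] F clamp [-0.41  0.28 -0.83] gap 0.0499
```

View pics/w1.png

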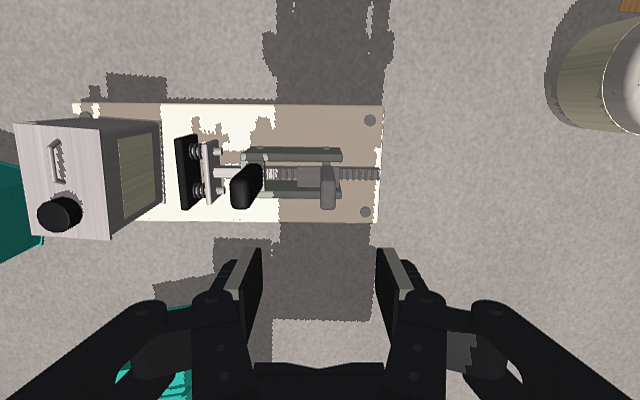

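```bash
cat >> h.py <<'E'
def wcam():
    s=sensors.state();c=cams.camera_info("wrist");M=np.eye(4);M[:3,:3]=Ro.from_quat(s["orientation"]).as_matrix();M[:3,3]=s["tool_pos"];return M@c["hand_eye"],c["intrinsics"]
def wz(uv,z,WK=None):
    H,K=WK or wcam();d=H[:3,:3]@np.linalg.solve(K,[uv[0],uv[1],1]);p=H[:3,3];return p+d*(z-p[2])/d[2]
def cl(p):r=p-o;return np.r_[r@ex,r@ey,p[2]].round(4)
E
python3 - <<'E'
from h import *
import cv2
im=cv2.imread("pics/w1.png")
cv2.imwrite("pics/w1c.png",cv2.resize(im[90:240,160:400],(800,500),interpolation=cv2.INTER_CUBIC))
for n,uv,z in [("trig",(328,203),.135),("grip",(243,200),.135),("bcorn1",(380,104),.018),("bcorn2",(378,223),.018),("pad",(183,209),.069)]:
    print(n,cl(wz(uv,z)))
E
```

```text
trig [-0.0472  0.0076  0.135 ]
grip [0.0178 0.0056 0.135 ]
bcorn1 [-0.1024 -0.0639  0.018 ]
bcorn2 [-0.1075  0.0663  0.018 ]
pad [0.0916 0.0346 0.069 ]
```

View pics/w1c.png

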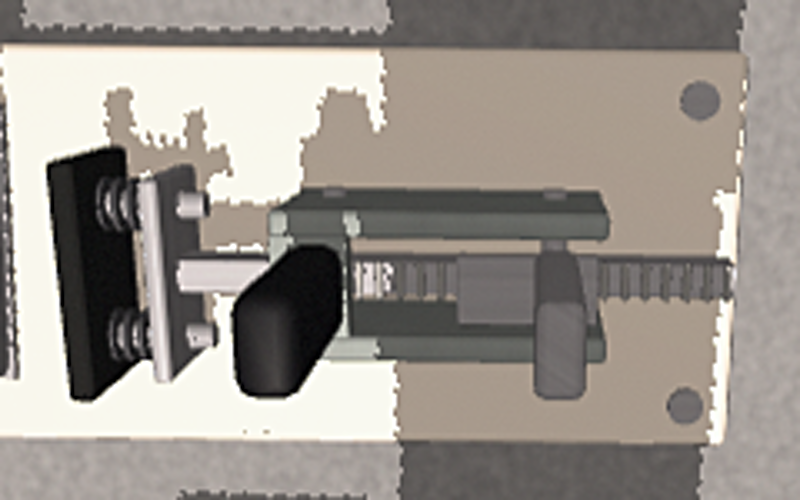

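Wrist view: trigger top at (328,195), fixed grip top at (240,194), pad at about (183,175), tin at (90,180) with a gap to the pad. In clamp coordinates the trigger comes out at x≈-0.047, y≈0, as expected. Now I'll align and descend astride the trigger.

```bash
python3 -m handwheel '0.05 0 0.009 0.01 0 0 0.008;0.05 0 0 0.045 0 0 0;0.05 0 0 0.045 0 0 0;0.05 0 0 0 0 0 0'
python3 - <<'E'
from h import *
import cv2
togo(-.0465,0,.093)
im=cams.grab_frame("wrist")
cv2.imwrite("pics/w2.png",im)
E
```

```text
t: 2.75
tool_pos: [0.5828, -0.1566, 0.1452]
orientation: [0.993, -0.119, -0.002, -0.001]
wrist_force: [-0.6, -0.1, 0.1]
finger_gap: 0.0499
t 2.75 clampxyz [-0.0555  0.0028  0.1452] shift tool [ 0.003  -0.0089  0.0522] turn [-0.0016  0.0046 -0.0075] F clamp [-0.27  0.57  0.08] gap 0.0499
```

View pics/w2.png

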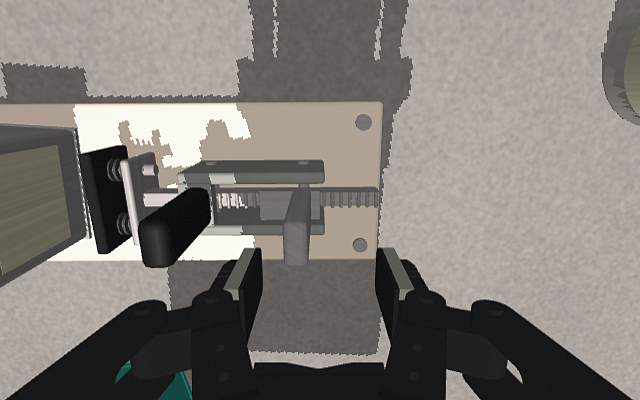

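Wrist view: the trigger top at (297,255) is left of the finger midline (318), because the tool overshot by about 9 mm. I'll correct that and go down.

```bash
python3 -m handwheel '0.05 0.003 -0.009 0 0 0 -0.007;0.05 0 0 0 0 0 0'
python3 - <<'E'
from h import *
togo(-.046,0,.093)
E
```

```text
t: 3.05
tool_pos: [0.5916, -0.15, 0.1515]
orientation: [0.993, -0.116, 0.004, -0.0]
wrist_force: [-0.0, -0.7, -0.0]
finger_gap: 0.05
t 3.05 clampxyz [-0.0471 -0.0043  0.1515] shift tool [-0.0047 -0.0011  0.0585] turn [-0.001  -0.0073 -0.0014] F clamp [-0.64 -0.13 -0.02] gap 0.05
```

```bash
python3 -m handwheel '0.05 0 0 0 0 0 0'
python3 - <<'E'
from h import *
togo(-.046,0,.093)
E
python3 -m handwheel '0.05 -0.004 0 0.025 0 0 0;0.05 0 0 0 0 0 0'
python3 - <<'E'
from h import *
togo(-.046,0,.093)
E
```

```text
t: 3.18
tool_pos: [0.5924, -0.1501, 0.1529]
orientation: [0.993, -0.116, 0.005, 0.0]
wrist_force: [-0.1, 0.5, -0.4]
finger_gap: 0.0497
t 3.17 clampxyz [-0.047  -0.005   0.1529] shift tool [-0.0056 -0.001   0.0598] turn [-0.0008 -0.0099 -0.001 ] F clamp [ 0.46  0.2  -0.37] gap 0.0497
t: 3.42
tool_pos: [0.5898, -0.1492, 0.1295]
orientation: [0.993, -0.116, 0.007, 0.0]
wrist_force: [-0.9, -0.2, 0.0]
finger_gap: 0.0501
t 3.42 clampxyz [-0.0468 -0.0023  0.1295] shift tool [-0.0028 -0.0007  0.0365] turn [-0.0006 -0.0138 -0.0003] F clamp [-0.41  0.85  0.04] gap 0.0501
```

```bash
python3 -m handwheel '0.05 -0.002 0 0.018 0 -0.014 0;0.05 -0.001 0 0.018 0 0 0;0.05 0 0 0 0 0 0'
python3 - <<'E'
from h import *
togo(-.046,0,.093)
E
```

```text
t: 3.8
tool_pos: [0.5887, -0.1489, 0.0936]
orientation: [0.993, -0.115, 0.001, -0.0]
wrist_force: [-0.4, 0.2, -0.3]
finger_gap: 0.0495
t 3.8 clampxyz [-0.0467 -0.0011  0.0936] shift tool [-0.0011 -0.0007  0.0006] turn [-0.0004 -0.0025 -0.    ] F clamp [ 0.08  0.42 -0.26] gap 0.0495
```

Now in place with no contact force. I'll close on the trigger at 20 N.

```bash
python3 -m handwheel '0.01 0 0 0 0 0 0;0.01 0 0 0 0 0 0;0.01 0 0 0 0 0 0;0.01 0 0 0 0 0 0' 20
python3 - <<'E'
from h import *
import cv2
togo(-.046,0,.093)
cv2.imwrite("pics/w3.png",cams.grab_frame("wrist"))
E
```

```text
t: 4.3
tool_pos: [0.5901, -0.1466, 0.0946]
orientation: [0.993, -0.116, 0.002, -0.002]
wrist_force: [0.9, -0.5, -2.4]
finger_gap: 0.0122
t 4.3 clampxyz [-0.0442 -0.0019  0.0946] shift tool [-0.0019  0.0018  0.0016] turn [-0.0042 -0.0038 -0.0006] F clamp [-0.3  -1.03 -2.4 ] gap 0.0122
```

View pics/w3.png

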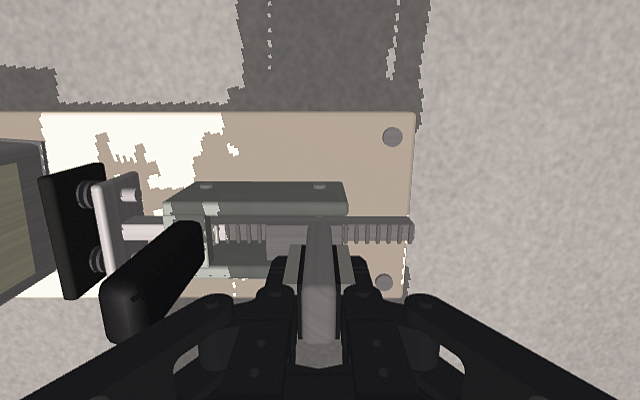

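Wrist view: the trigger is held between the fingers at (318,290), opening 12.2 mm. Pad at about (72,230), carrier plate at (115,220), tin face at (25,220). First stroke now.

```bash
python3 -m handwheel '0.01 0 -0.006 0 0 0 0;0.01 0 -0.006 0 0 0 0;0.01 0 -0.006 0 0 0 0;0.01 0 -0.004 0 0 0 0;0.01 0 0 0 0 0 0'
python3 - <<'E'
from h import *
import cv2
togo(-.021,0,.093)
cv2.imwrite("pics/w4.png",cams.grab_frame("wrist"))
E
```

```text
t: 4.97
tool_pos: [0.5935, -0.1323, 0.0946]
orientation: [0.993, -0.116, 0.001, 0.004]
wrist_force: [0.5, -2.4, -2.3]
finger_gap: 0.0115
t 4.97 clampxyz [-0.0294 -0.002   0.0946] shift tool [-0.002  -0.0084  0.0015] turn [ 0.0074 -0.0037 -0.0016] F clamp [-2.25 -1.06 -2.33] gap 0.0115
```

View pics/w4.png

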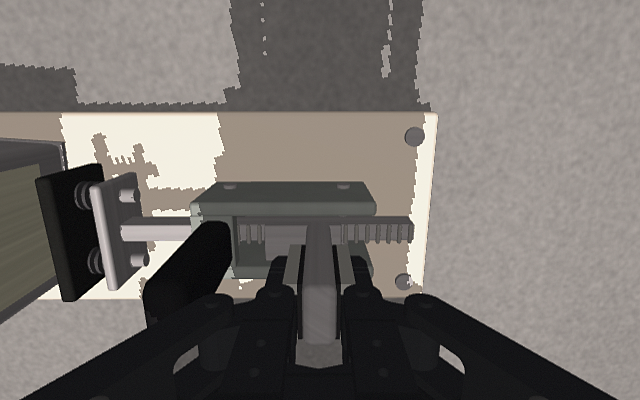

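Bar and jaw followed: the board moved right in the view while the pad stayed at about (70,230). The trigger is about 16 mm in. Finishing the stroke.

```bash
python3 -m handwheel '0.01 0 -0.006 0 0.006 0 0;0.01 0 -0.005 0 0 0 0;0.01 0 0 0 0 0 0'
python3 -c "
from h import *
togo(-.021,0,.093)"
```

```text
t: 5.4
tool_pos: [0.5953, -0.1247, 0.0946]
orientation: [0.993, -0.116, 0.001, 0.003]
wrist_force: [-0.4, -2.9, -2.4]
finger_gap: 0.0118
t 5.4 clampxyz [-0.0216 -0.0019  0.0946] shift tool [-0.002  -0.0006  0.0016] turn [ 0.0065 -0.0037 -0.0012] F clamp [-2.91 -0.3  -2.4 ] gap 0.0118
```

```bash
python3 -m handwheel '0.01 0 0.009 0 0 0 0;0.01 0 0.009 0 0 0 0;0.01 0 0.006 0 0 0 0;0.01 0 0 0 0 0 0'
python3 - <<'E'
from h import *
import cv2
togo(-.045,0,.093)
cv2.imwrite("pics/w5.png",cams.grab_frame("wrist"))
E
```

```text
t: 5.9
tool_pos: [0.59, -0.1468, 0.0946]
orientation: [0.993, -0.117, 0.002, 0.0]
wrist_force: [1.4, 2.5, -2.7]
finger_gap: 0.0117
t 5.9 clampxyz [-0.0444 -0.0019  0.0946] shift tool [-0.002   0.0006  0.0016] turn [ 0.0004 -0.0037 -0.003 ] F clamp [ 2.76 -0.74 -2.74] gap 0.0117
```

View pics/w5.png

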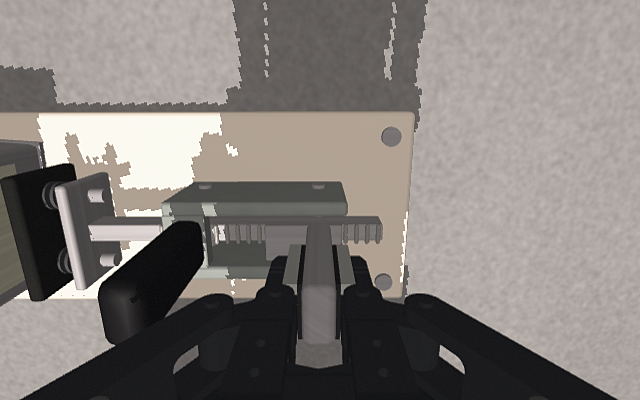

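Wrist view: the jaw stayed forward. The bar's rear end went from col 413 to 381, about 18 mm at that height. The trigger's zero is at TCP x ≈ -0.044. Second stroke.

```bash
python3 -m handwheel '0.01 0 -0.007 0 0 0 0;0.01 0 -0.007 0 0 0 0;0.01 0 -0.007 0 0.004 0 0;0.01 0 -0.006 0 0.004 0 0;0.01 0 -0.004 0 0 0 0;0.01 0 0 0 0 0 0'
python3 - <<'E'
from h import *
import cv2
togo(-.021,0,.093)
cv2.imwrite("pics/w6.png",cams.grab_frame("wrist"))
E
```

```text
t: 6.7
tool_pos: [0.5945, -0.1278, 0.0947]
orientation: [0.993, -0.116, 0.001, 0.007]
wrist_force: [-0.0, -3.9, -3.8]
finger_gap: 0.0117
t 6.7 clampxyz [-0.0248 -0.0019  0.0947] shift tool [-0.002  -0.0039  0.0016] turn [ 0.0133 -0.0035 -0.0006] F clamp [-3.85 -0.9  -3.83] gap 0.0117
```

View pics/w6.png

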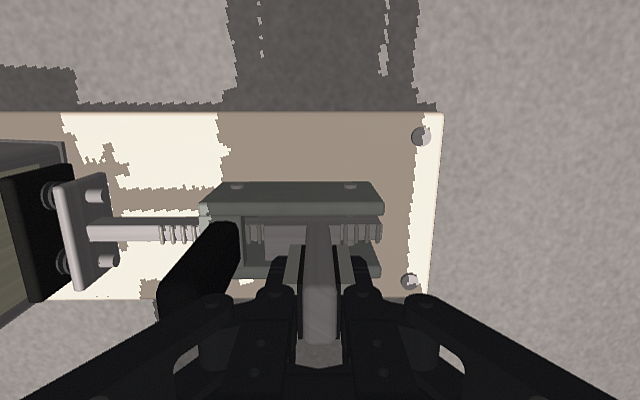

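The pad at (35,235) is now right by the tin face. I'll finish the stroke and return.

```bash
python3 -m handwheel '0.01 0 -0.006 0 0.01 0 0;0.01 0 -0.001 0 0 0 0'
python3 - <<'E'
from h import *
import cv2
togo(-.021,0,.093)
cv2.imwrite("pics/t7.png",cams.grab_frame("scene"))
E
python3 -m handwheel '0.01 0 0.009 0 0 0 0;0.01 0 0.009 0 0 0 0;0.01 0 0.005 0 0 0 0;0.01 0 0 0 0 0 0'
python3 - <<'E'
from h import *
import cv2
togo(-.045,0,.093)
w=cams.grab_frame("wrist")
cv2.imwrite("pics/w7.png",w)
a=cv2.imread("pics/t7.png")[150:260,270:400]
cv2.imwrite("pics/t7c.png",cv2.resize(a,(650,550),interpolation=cv2.INTER_CUBIC))
E
```

```text
t: 7.0
tool_pos: [0.5954, -0.1238, 0.0946]
orientation: [0.993, -0.115, 0.001, 0.004]
wrist_force: [-1.0, -3.6, -3.4]
finger_gap: 0.0116
t 7.0 clampxyz [-0.0207 -0.0019  0.0946] shift tool [-0.002   0.0002  0.0016] turn [ 0.0081 -0.0034  0.    ] F clamp [-3.73  0.15 -3.38] gap 0.0116
t: 7.55
tool_pos: [0.59, -0.1468, 0.0946]
orientation: [0.993, -0.116, 0.001, 0.003]
wrist_force: [0.0, -0.9, -2.4]
finger_gap: 0.0117
t 7.55 clampxyz [-0.0444 -0.0019  0.0946] shift tool [-0.0019  0.0006  0.0016] turn [ 0.0065 -0.0034 -0.0004] F clamp [-0.84 -0.2  -2.38] gap 0.0117
```

View pics/w7.png

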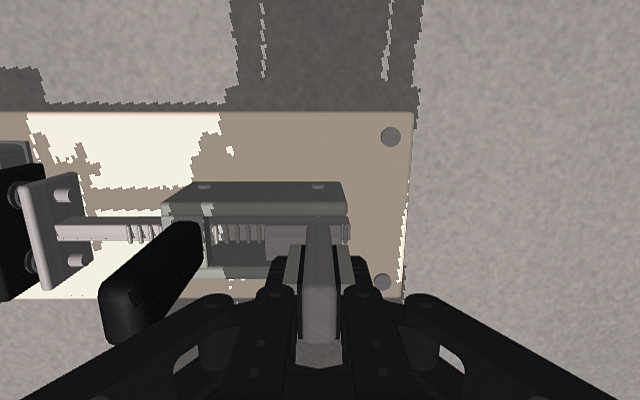

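View pics/t7c.png

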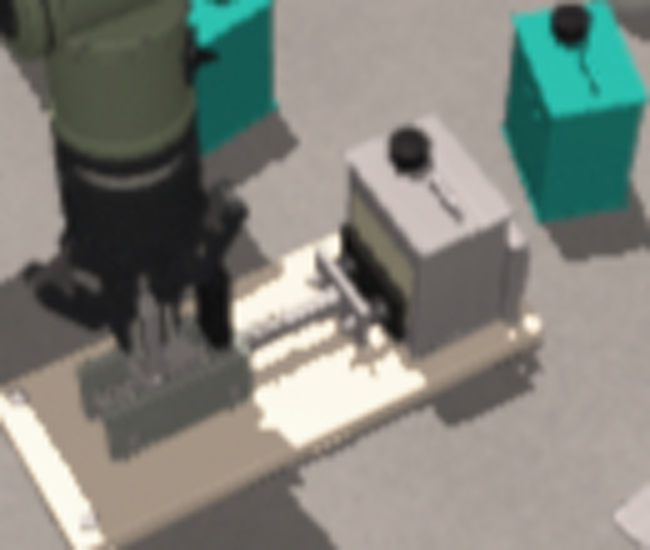

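Scene view: the pad touches the tin, which stands upright; jaw ≈ 0.036 (bar end at col 349). Even a full third stroke takes the jaw to at most 0.060, so it is safe. Third stroke.

```bash
python3 -m handwheel '0.01 0 -0.007 0 0 0 0;0.01 0 -0.007 0 0 0 0;0.01 0 -0.007 0 0.004 0 0;0.01 0 -0.006 0 0.006 0 0;0.01 0 -0.006 0 0.004 0 0;0.01 0 -0.003 0 0 0 0;0.01 0 0 0 0 0 0'
python3 - <<'E'
from h import *
import cv2
togo(-.021,0,.093)
cv2.imwrite("pics/w8.png",cams.grab_frame("wrist"))
a=cams.grab_frame("scene")[150:260,270:400]
cv2.imwrite("pics/t8c.png",cv2.resize(a,(650,550),interpolation=cv2.INTER_CUBIC))
togo(-.021,0,.093)
E
```

```text
t: 8.48
tool_pos: [0.5933, -0.1331, 0.0947]
orientation: [0.993, -0.113, -0.0, 0.016]
wrist_force: [-2.1, -11.3, -3.7]
finger_gap: 0.0117
t 8.47 clampxyz [-0.0302 -0.0019  0.0947] shift tool [-0.0019 -0.0093  0.0014] turn [ 0.0321 -0.0033  0.0053] F clamp [-11.46  -0.55  -3.72] gap 0.0117
t 8.57 clampxyz [-0.0305 -0.0019  0.0947] shift tool [-0.0019 -0.0096  0.0014] turn [ 0.0324 -0.0032  0.0054] F clamp [-13.82   0.1   -3.71] gap 0.012
```

View pics/w8.png

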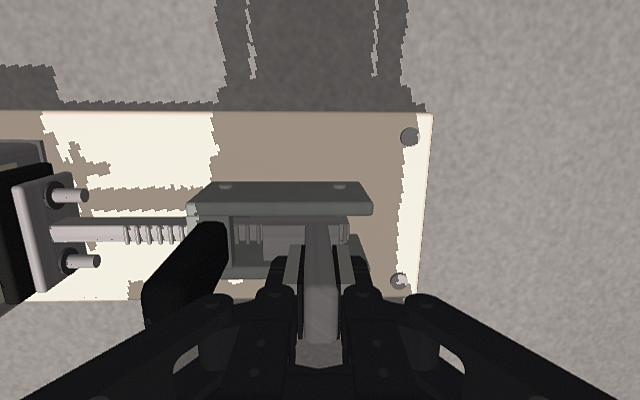

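View pics/t8c.png

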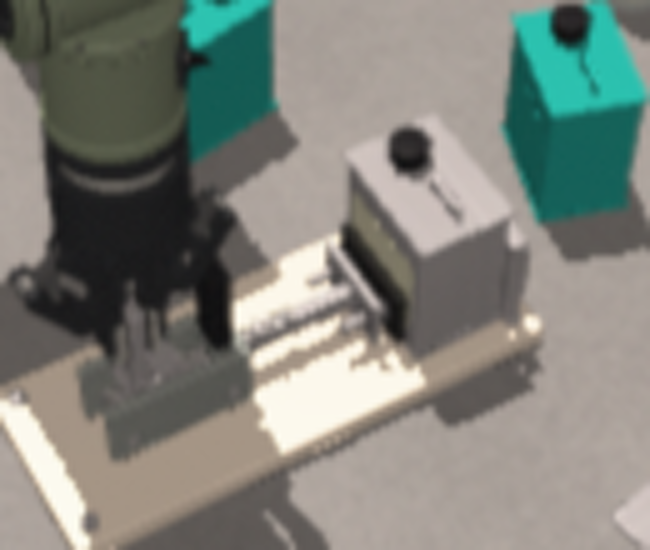

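Wrist view: the pad is squeezed towards its carrier (bolts now stick out 15–20 px behind the plate), and the force is about 11–14 N. The tin's cap stays at crop (410,150) in the scene view, so it seems to be on the stop. I'll check the steady force and the tin against the stop.

```bash
python3 - <<'E'
from h import *
import cv2
for i in range(8):
    t=cams.grab_frame("top"); togo(-.021,0,.093)
w=cams.grab_frame("wrist");cv2.imwrite("pics/w9.png",w)
cv2.imwrite("pics/t9.png",t)
c=np.hstack([cv2.resize(x[140:215,245:325],(400,375),interpolation=cv2.INTER_CUBIC) for x in(cv2.imread("pics/top0.png"),t)])
a,b=[cv2.resize(x[140:310,0:130],None,fx=3,fy=3,interpolation=cv2.INTER_CUBIC) for x in (cv2.imread("pics/w7.png"),w)]
cv2.imwrite("pics/c9.png",c);cv2.imwrite("pics/d9.png",np.hstack([a,b]))
E
```

```text
t 8.62 clampxyz [-0.0305 -0.0019  0.0947] shift tool [-0.0019 -0.0095  0.0014] turn [ 0.0325 -0.0033  0.0055] F clamp [-13.66   0.36  -3.9 ] gap 0.0119
t 8.68 clampxyz [-0.0305 -0.0019  0.0947] shift tool [-0.0019 -0.0095  0.0014] turn [ 0.0325 -0.0033  0.0054] F clamp [-13.71   0.83  -2.18] gap 0.0118
t 8.72 clampxyz [-0.0305 -0.0019  0.0947] shift tool [-0.0019 -0.0095  0.0014] turn [ 0.0325 -0.0033  0.0055] F clamp [-13.91  -0.52  -3.79] gap 0.0115
t 8.78 clampxyz [-0.0305 -0.0019  0.0947] shift tool [-0.0019 -0.0095  0.0014] turn [ 0.0325 -0.0033  0.0055] F clamp [-12.6   -0.4   -3.59] gap 0.0119
t 8.82 clampxyz [-0.0305 -0.0019  0.0947] shift tool [-0.0019 -0.0095  0.0014] turn [ 0.0325 -0.0033  0.0055] F clamp [-13.59   0.16  -3.26] gap 0.0116
t 8.88 clampxyz [-0.0304 -0.002   0.0947] shift tool [-0.0019 -0.0095  0.0014] turn [ 0.0325 -0.0033  0.0055] F clamp [-13.3    0.71  -3.42] gap 0.0118
t 8.93 clampxyz [-0.0305 -0.002   0.0947] shift tool [-0.0019 -0.0095  0.0014] turn [ 0.0325 -0.0033  0.0055] F clamp [-12.96  -0.09  -3.76] gap 0.0118
t 8.97 clampxyz [-0.0305 -0.0019  0.0947] shift tool [-0.0019 -0.0095  0.0014] turn [ 0.0325 -0.0032  0.0055] F clamp [-13.45  -1.09  -3.66] gap 0.0116
```

View pics/c9.png

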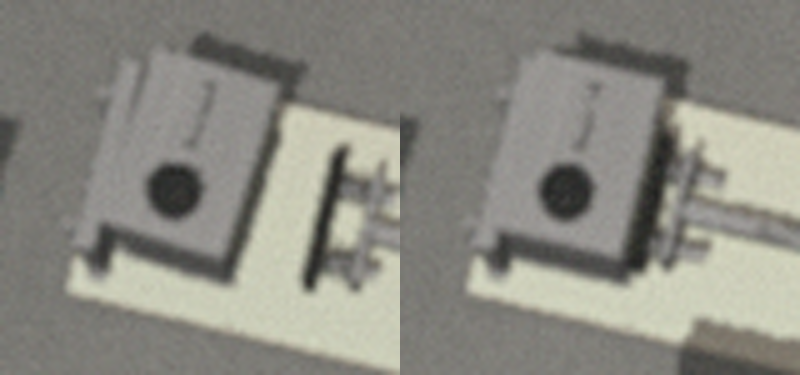

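View pics/d9.png

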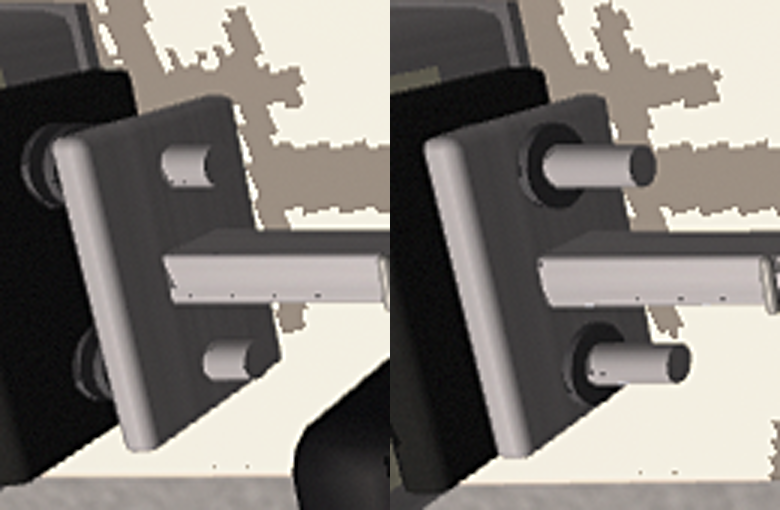

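Right top crop: the tin is square to the board and flush with the stop; the gap visible before at (140,90) is gone. The wrist crop shows the bolts sticking out about 18 px (≈10 mm) further. The force is steady at 13.4 N, which less the return spring leaves about 11 N on the pad. One numeric check of tin against stop before handing in.

```bash
python3 - <<'E'
from h import *
import cv2
f=lambda x,y:(245+(x+.5)/5-.5,140+(y+.5)/5-.5)
print("stop front top edge",[cl(onz("top",f(*p),.093)) for p in((138,70),(104,222))])
print("tin now jaw-side top edge",[cl(onz("top",f(*p),.125)) for p in((266,82),(222,264))])
print("tin start jaw-side",[cl(onz("top",f(*p),.125)) for p in((280,88),(228,278))])
t=cams.grab_frame("top");s=cams.grab_frame("scene")
def cap(im,x0,x1,y0,y1):
    m=(im[y0:y1,x0:x1].max(2)<60).astype(np.uint8);k,l,st,ce=cv2.connectedComponentsWithStats(m);j=1+np.argmax(st[1:,4]);return ce[j]+[x0,y0],st[j]
for T,S in((cv2.imread("pics/top0.png"),cv2.imread("pics/scene0.png")),(t,s)):
    a,b=cap(T,265,295,165,190),cap(S,340,362,172,190);p,e=tri(a[0],b[0]);print(a,b,cl(p),e)
togo(-.021,0,.093)
E
```

```text
stop front top edge [array([ 0.2004, -0.0455,  0.093 ]), array([0.1975, 0.0338, 0.093 ])]
tin now jaw-side top edge [array([ 0.1337, -0.0472,  0.125 ]), array([0.1328, 0.0449, 0.125 ])]
tin start jaw-side [array([ 0.1264, -0.0459,  0.125 ]), array([0.1284, 0.0508, 0.125 ])]
(array([279.45454545, 177.66666667]), array([10,  9, 10,  9, 66], dtype=int32)) (array([350.76086957, 180.60869565]), array([ 8,  5,  7,  8, 46], dtype=int32)) [0.1632 0.0163 0.13  ] 0.00019704079323175036
(array([277.79365079, 177.84126984]), array([ 9,  9,  9,  9, 63], dtype=int32)) (array([351.43902439, 179.73170732]), array([ 9,  4,  6,  8, 41], dtype=int32)) [0.1667 0.0178 0.1305] 0.0005948611733747156
t 9.12 clampxyz [-0.0305 -0.0019  0.0947] shift tool [-0.0019 -0.0095  0.0014] turn [ 0.0325 -0.0033  0.0055] F clamp [-12.82  -0.69  -4.01] gap 0.0117
```

```bash
python3 - <<'E'
from bench import job
print(job.hand_in())
from h import *
togo(-.0305,0,.093)
E
```

```text
the job is handed in; nothing more can be done
None
the job is handed in; nothing more can be done
```

I pinched the trigger from above and pumped two full strokes with returns. A third, partial stroke stopped about 14 mm in, and I handed in at about 9.1 s while still holding the trigger pressed.

**Clamping force:** My push was steady at about 13.4 N. Less the 2–3 N return spring, that leaves about 11 N on the pad. In the wrist picture the pad's bolts stuck out about 10 mm further than before the stroke; both readings put the springs a little over half-way in.

**Tin on the stop:** The tin is square to the clamp within about 0.01 rad, and the top view shows no gap to the stop. By numbers, the tin's far face came out at x ≈ 0.195 and the stop at 0.1975–0.200. That 2–5 mm difference is about 1–2 pixels, so the images alone could not prove contact. I relied on the steady 11 N, which is far more than sliding the tin would need.

**Jaw estimate off:** I had assumed the jaw started at 0. It met the stop sooner than that implied, so it must have started part-way forward.

**Not checked:** I did not measure the can and the jar again, but the arm stayed clear of them, and nothing suggested it touched the tin or the jaw. The hand-in gave no verdict.

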